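# Pull-test the anchor post with a sprung pull gauge

### The job

Pull-test the anchor post on the test board with the pull gauge: first thread the gauge's eye down over the post so that the gauge lies flat on the board, with its sprung rod still fully in. Then take the gauge by its handle and draw the rod steadily out, away from the post and level, until the dark ring on the rod stands at the mouth of the tube - never on to near the end of its travel - and finish still holding it pulled there, with the eye on the post. Leave the other things where they are.

Things in the scene. Friction and masses are not known exactly. Their poses are not given: they have to be found in the camera images.
- board: Fixed plywood test board on the bench, 320 mm (x) by 380 mm (y), 44 mm thick, its top 44 mm above the bench. Origin at the centre of its underside. Anchor and gauge stand on it.
- anchor: The anchor, fixed to the board: a round dark steel flange, 64 mm in diameter and 8 mm thick, with an upright bright steel post 10 mm in diameter at its centre (flared to 18 mm at its very foot, 2.5 mm high). Origin at the centre of its underside on the board, z up.
- post_tip (a point): Top of the anchor's post, on its axis, 44.5 mm above the board.
- gauge: Pull gauge, loose, about 0.28 kg (varies), on two feet: square aluminium tube, flat steel eye at one end, sprung rod with dark handle at the other. Origin: centre of the eye's hole, in the plane of the feet's undersides (on the board as it lies); x along the tube towards the handle, z up. Tube x 30 to 140 mm, feet 36 mm wide, 12 long, 6 high at x 48 and 126, handle x 148 to 188 (rod in).
- eye (a point): Centre of the eye's hole at mid thickness, 15 mm above the feet's plane. Eye: outside diameter 38 mm, hole 20 mm, 8 mm thick. On the post, with the feet on the board, the eye hangs 3 mm above the flange.
- mouth (a point): Centre of the tube's mouth, where the rod comes out: x = 140 mm, z = 15 mm in the gauge's frame.
- tube_mid (a point): Middle between the feet: x = 88 mm on the tube's axis, near the balance point (about x = 95 mm), 15 mm above the board as it lies. Here the plain tube, 22 x 22 mm (z 4 to 26 mm), can be gripped across the gauge's y, with 66 mm between the feet for the fingers.
- gauge_rod (a joint): How far the rod is drawn out along the gauge's x, in m: 0 fully in, 0.060 when the dark ring (4 mm wide, the length mark, hidden inside the tube until then) stands at the tube's mouth, 0.090 at the stop. A spring pulls it in: about 3.2 N at 0, 80 N per metre more, so 8 N at the mark; a little friction.
- handle (a point): Middle of the grip, 25 mm above the board as the gauge lies, 26 mm beyond the mouth with the rod in; moves with the rod. The grip is an upright dark block 18 mm wide (along the gauge's y), 36 mm long (along x, centred here), 4 to 42 mm above the board, with a 30 mm wide, 5 mm thick flange at its far end, from 17 mm beyond this point.
- hex_keys: Bystander: folding hex key set, 30 x 95 x 22 mm.
- tape_roll: Bystander on the board: roll of black tape, 58 mm across, 19 mm high.
- nut: Bystander on the board: pale cable gland, 27 x 31 x 27 mm.
- cutters: Bystander: side cutters, 54 x 152 x 16 mm.
- tub: Bystander: tub of wipes, 68 mm across, 115 mm high.

How it is judged (in metres and radians):
On the way:
1. the eye is down over the post and the gauge lies flat, its rod still in (horizontal distance between eye and post_tip below 0.009 m and z of eye in the frame of anchor below 0.024 m and angle between gauge's own z axis and vertical below 0.15 rad and value of joint gauge_rod below 0.01 m), for 0.3 s.
At the end, for the whole second after the job is handed in: Eye round the post (centres within 9 mm, its middle under 24 mm above the board), gauge level within 0.15 rad, pulling on the anchor with over 4 N; rod out 60 mm within 5 mm and still; fingers grip the handle (over 3 N, TCP within 45 mm of the middle of the grip) (horizontal distance between eye and post_tip below 0.009 m and z of eye in the frame of anchor below 0.024 m and angle between gauge's own z axis and vertical below 0.15 rad and value of joint gauge_rod between 0.055 and 0.065 m and velocity of joint gauge_rod between -0.01 and 0.01 m/s and contact force between the fingers and gauge above 3 N and distance between the grasp point and handle below 0.045 m and contact force between gauge and anchor above 4 N); the arm keeps its last pose, push and grip.
It fails at once if the rod is pulled out beyond 78 mm, near the end of its travel (value of joint gauge_rod above 0.078 m).
It fails at once if a bystander is moved more than 30 mm (distance of any of hex_keys, tape_roll, nut, cutters, tub from where it was at the start of the episode above 0.03 m).
It also fails if it takes over 54 s, if anything falls off the work surface, if the arm or the gripper's body presses on something with over 40 N, if the wrist force passes 120 N, or if a joint passes its speed limit or range.

### The arm

A 7-joint arm with a two-finger parallel gripper is mounted at the origin on a cart in front of the work surface, level with it; the furniture and walls round the work are solid. World frame = base frame: x ahead of the robot, y to its left, z up, the work surface at z = 0. Lengths are in m, angles in degrees, forces in N, time in s.
With the tool pointing down it reaches from about 0.35 to 0.9 m from the base axis. Payload 19.9 kg.
Tool frame: the origin (TCP) lies between the finger pads, 19 mm behind the fingertips; this is the grasp point; z points along the fingers, y is the line along which they close (so a half turn about z gives the same grasp; the last joint's range is limited). The gripper opens to 85 mm and grips with 20 to 120 N. Pads are 22 mm wide; open, the fingers measure 114 mm over their backs; the gripper's body (76 mm by 85 mm) begins 54 mm behind the grasp point. The pads swing forward as they close: fully open they stand 13 mm farther back than shut.
Start: joints at [-67.81, 23.915, -0.59, 92.452, 0.269, 63.638, -3.037], TCP at [0.26, 0.568, 0.25] pointing down, gripper open.
Joint ranges: [-161.28, 161.28], [-22.2, 115.67], [-73.04, 71.86], [3.21, 147.25], [-68.34, 248.33], [10.77, 114.83], [-161.83, 161.83]. Speed limits (degrees/s): [108.29, 108.29, 136.94, 136.94, 172.46, 172.46, 172.46].

### API

Orientations are given as a 3x3 rotation matrix whose columns are the frame's x, y, z axes.
In Python, from cell import robot, imaging, order gives the robot as it stands. The module is installed in compiled form; this text tells all that it offers.
- The arm moves only by the tool jog_arm, never from a script. Its argument "plan" is a list of rows, each an object of numbers: "jaw": the closure, from -1 (fully open) to 1 (shut); "x", "y", "z": the shift along the tool's x, y, z in mm; "wx", "wy", "wz": the turn, a rotation vector about the tool's x, y, z in rad. A call has 1 to 10 rows; each row is the pose to reach, as a shift and turn from the pose commanded when the call began, along the tool's axes at that moment; what a row does not reach only later rows make up. A row lasts 1/12 s, in which the tool goes at most 41.7 mm and 7.16 degrees, less where a joint would pass 70% of its speed; a pose out of reach is approached as far as the arm can. A call with a gripper value outside its range is refused whole. The fingers move at their own pace and stop on an object; "force" is the grip in N (left out, the last holds). Time passes only in rows, so rows that repeat a pose let the fingers close. It gives the time, the measured TCP pose, the force, the opening and the grip force at its end, in the units of the state.
- robot.get_state(): the state, without advancing time (a new reading comes with each control period).
- imaging.get_image(name): name is "scene" or "side" or "wrist"; returns a dict with "image" (384x512x3 uint8, red, green, blue), "depth" (384x512 float32, m along the optical axis (not along the pixel's ray), 0 where there is no reading), "fx", "fy", "cx", "cy" (pixels), "camera_from_world" (4x4, takes a point from world to camera coordinates). Camera axes: x right, y down, z forward; pixel columns grow to the right and rows downward; lengths in m; the calibration is good to about 2 mm. A picture is of the moment at which its call begins.
- order.sign_off(): hands the job in; it is judged then, once.
Trained networks look in a picture, given as the dict that the camera call returned (one of the last four; its "shot" number tells which), for a name from the list of things; names that differ only in an ending like _2 or _b are one class to them, and where a whole thing is asked for, a point or a joint stands for the part that bears it (a point fixed in the world has none). Each returns a list of dicts, best first, with "p" (0 to 1); they miss things now and then, are a little off and sometimes report something else, mostly with a low value. They report only what shows in the picture. A call takes as long as a camera call.
- imaging.boxes_of(picture, thing): "location" ([x, y, z] in m, in world coordinates, good to about 4 mm: the middle of the surface that is visible of it).
- imaging.pinpoint(picture, thing): "location" ([x, y, z] in m, in world coordinates, good to about 4 mm: a listed point, or the origin of a listed thing).
The state is a dict: "time_s": time; "q": joint angles; "qvel": joint speeds; "effort": joint torques, N m; "ee_pos": TCP position; "tool_rot": TCP orientation; "force": force on the tool from outside, world axes, zero at the start; "ft_torque": the same for the moment, N m; "finger_gap": finger opening in m; "grip_force": force on a finger pad.
Only numpy, scipy, OpenCV 4.12 (cv2) and the standard library are available. Lean on these libraries where they do the work, as an engineer would, in place of code of your own. Each camera call takes 0.05 s, during which the arm holds its last target. There are 200 camera calls.

## Working session

There is one attempt and no reset: what is moved stays moved. The work goes in short steps, Python scripts to look and compute and a tool call to move; the robot and the scene stay as the last step left them, time stands still between calls to the robot, and variables do not carry over. Pictures are saved under pics/ and viewed, at most 10 in all, crops included, and the job is handed in when it is done.

Besides the shell and the picture viewer there is one more tool, called after ">>>" by a JSON object that holds its "api" and its "payload", one argument or row to a line. jog_arm: Moves the arm, as the interface text tells. Its arguments: {"type":"object","properties":{"plan":{"type":"array"},"force":{"type":"number"}},"required":["plan"]}

```bash
mkdir -p pics
cat > h.py <<'E'
import numpy as np, cv2
from cell import robot, imaging, order
np.set_printoptions(precision=4, suppress=True)
def snap(cam, name=None):
    p=imaging.get_image(cam)
    if name: cv2.imwrite('pics/'+name,p['image'][:,:,::-1])
    return p
def find(p,things,f='pinpoint'):
    for t in things:
        r=getattr(imaging,f)(p,t)
        print(f,t,[(round(d['p'],2),np.round(d['location'],4).tolist()) for d in r[:2]])
def px(p,w):
    c=p['camera_from_world']@np.append(w,1); return p['fx']*c[0]/c[2]+p['cx'],p['fy']*c[1]/c[2]+p['cy']
def world(p,u,v):
    z=p['depth'][int(v),int(u)]
    c=np.array([(u-p['cx'])/p['fx']*z,(v-p['cy'])/p['fy']*z,z,1]); return (np.linalg.inv(p['camera_from_world'])@c)[:3]
E
python3 - <<'E'
from h import *
s=robot.get_state(); print(s['time_s'],s['ee_pos'],s['tool_rot'],s['finger_gap'])
ims=[]
for c in ['scene','side']:
    p=snap(c); ims.append(p['image'][:,:,::-1]); print(c)
    find(p,['eye','tube_mid','mouth','handle','gauge','post_tip','anchor'])
    find(p,['hex_keys','tape_roll','nut','cutters','tub'],'boxes_of')
cv2.imwrite('pics/a.png',cv2.resize(np.vstack(ims),(512,600) ) if 0 else cv2.resize(np.hstack(ims),(800,300)))
cv2.imwrite('pics/b.png',cv2.resize(ims[0],(800,600)))
E
```

```text
0.0 [0.2597 0.5681 0.2494] [[-0.9095  0.4157 -0.0004]
 [ 0.4157  0.9095 -0.0012]
 [-0.0001 -0.0012 -1.    ]] 0.08534454674554487
scene
pinpoint eye [(0.81, [0.4525, -0.1223, 0.0597])]
pinpoint tube_mid [(0.55, [0.477, -0.2074, 0.0586])]
pinpoint mouth [(0.56, [0.4831, -0.259, 0.0582])]
pinpoint handle [(0.44, [0.4894, -0.2866, 0.0703])]
pinpoint gauge [(0.95, [0.4514, -0.1227, 0.0446])]
pinpoint post_tip [(0.5, [0.6061, -0.0939, 0.0915])]
pinpoint anchor [(0.66, [0.6144, -0.0912, 0.0445])]
boxes_of hex_keys [(0.55, [0.3705, 0.0443, 0.0166])]
boxes_of tape_roll [(0.73, [0.4706, -0.2269, 0.0607]), (0.6, [0.6768, -0.0681, 0.0689])]
boxes_of nut [(0.67, [0.4824, -0.2944, 0.0712]), (0.56, [0.6649, -0.2705, 0.0632])]
boxes_of cutters [(0.57, [0.3535, -0.2183, 0.0154]), (0.53, [0.4707, -0.226, 0.0672])]
boxes_of tub [(0.63, [0.6003, 0.2925, 0.0711])]
side
pinpoint eye []
pinpoint tube_mid [(0.56, [0.4695, -0.2071, 0.0599])]
pinpoint mouth [(0.77, [0.4838, -0.2568, 0.0621])]
pinpoint handle [(0.6, [0.492, -0.2806, 0.07])]
pinpoint gauge [(0.9, [0.4564, -0.1211, 0.0453])]
pinpoint post_tip [(0.52, [0.6143, -0.0925, 0.0902]), (0.33, [0.3788, 0.0497, 0.0027])]
pinpoint anchor [(0.84, [0.6183, -0.0955, 0.044])]
boxes_of hex_keys [(0.85, [0.3746, 0.0443, 0.0188]), (0.57, [0.4912, -0.3023, 0.0816])]
boxes_of tape_roll [(0.54, [0.6834, -0.0798, 0.0604])]
boxes_of nut [(0.67, [0.6776, -0.2775, 0.0629])]
boxes_of cutters [(0.67, [0.3604, -0.2198, 0.0122]), (0.21, [0.476, -0.2258, 0.0716])]
boxes_of tub [(0.6, [0.6151, -0.0973, 0.0524]), (0.55, [0.6218, 0.2859, 0.0734])]
```

View pics/a.png

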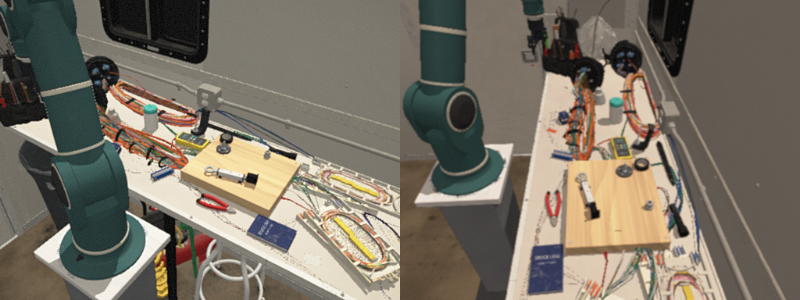

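View pics/b.png

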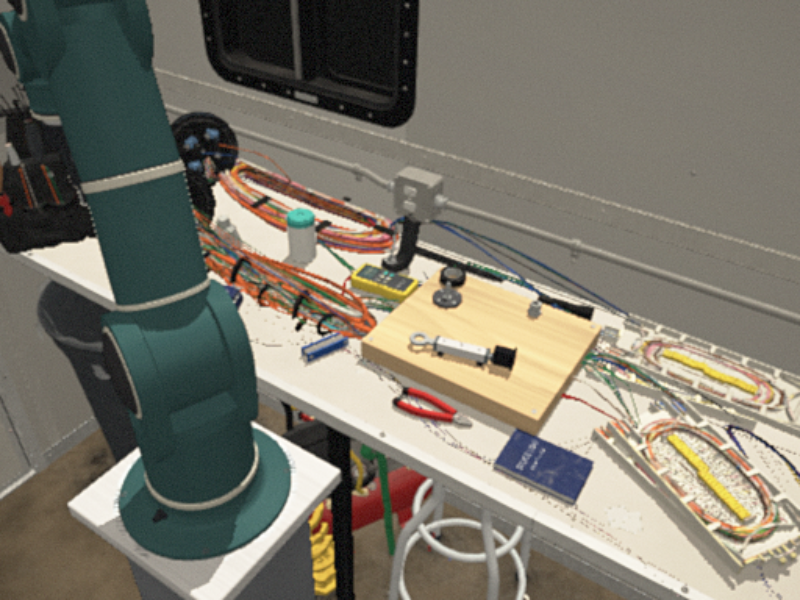

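The scene shows the gauge at (435-515, 340-365 px) with its eye to the left. The anchor is at (447, 292), with the tape roll just behind it and the nut at (535, 308). The networks agree with this. Next I move above the gauge.

>>> {"api": "jog_arm", "payload": {
  "plan": [
    {"x": -26, "y": -31},
    {"x": -52, "y": -62},
    {"x": -78, "y": -93},
    {"x": -104, "y": -124},
    {"x": -130, "y": -155},
    {"x": -156, "y": -186},
    {"x": -182, "y": -217},
    {"x": -208, "y": -248},
    {"x": -234, "y": -279},
    {"x": -260, "y": -310}
  ]
}}

```text
invalid input
```

>>> {"api": "jog_arm", "payload": {
  "plan": [
    {"x": -26, "y": -31, "wz": 0.1},
    {"x": -52, "y": -62, "wz": 0.2},
    {"x": -78, "y": -93, "wz": 0.3},
    {"x": -104, "y": -124, "wz": 0.4},
    {"x": -130, "y": -155, "wz": 0.5},
    {"x": -156, "y": -186, "wz": 0.6},
    {"x": -182, "y": -217, "wz": 0.7},
    {"x": -208, "y": -248, "wz": 0.8},
    {"x": -234, "y": -279, "wz": 0.9},
    {"x": -259, "y": -306, "wz": 0.918}
  ]
}}

```text
invalid input
```

Run:
```python
from h import *
p=snap('wrist','c.png')
s=robot.get_state(); print(s['time_s'],s['ee_pos'],s['tool_rot'],s['q'])
print(np.linalg.inv(p['camera_from_world']))
find(p,['eye','tube_mid','mouth','handle','gauge','post_tip','anchor'])
find(p,['nut','tape_roll'],'boxes_of')
```

```text
1.35 [0.2598 0.5684 0.25  ] [[-0.9095  0.4158  0.    ]
 [ 0.4158  0.9095 -0.0001]
 [-0.     -0.0001 -1.    ]] [-67.8117  23.9157  -0.5894  92.4517   0.2692  63.6377  -3.0372]
[[ 0.4153  0.8621  0.2902  0.185 ]
 [ 0.9097 -0.3939 -0.1317  0.6016]
 [ 0.0008  0.3187 -0.9479  0.3746]
 [ 0.      0.      0.      1.    ]]
pinpoint eye []
pinpoint tube_mid []
pinpoint mouth []
pinpoint handle []
pinpoint gauge []
pinpoint post_tip []
pinpoint anchor []
boxes_of nut []
boxes_of tape_roll []
```

View pics/c.png

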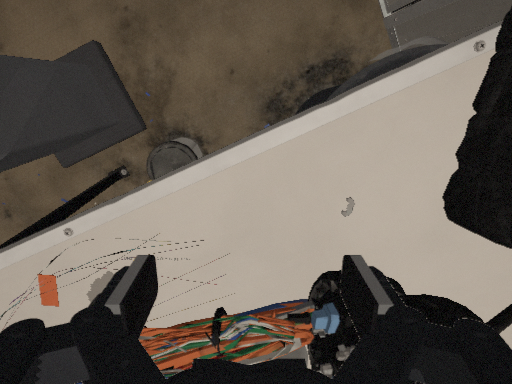

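The wrist picture shows the bare bench under the start pose, so the arm has not moved. The moves were refused, so I'll give every key in each row.

>>> {"api": "jog_arm", "payload": {
  "plan": [
    {"jaw": -1, "x": -26, "y": -31, "z": 0, "wx": 0, "wy": 0, "wz": 0},
    {"jaw": -1, "x": -52, "y": -62, "z": 0, "wx": 0, "wy": 0, "wz": 0},
    {"jaw": -1, "x": -78, "y": -93, "z": 0, "wx": 0, "wy": 0, "wz": 0},
    {"jaw": -1, "x": -104, "y": -124, "z": 0, "wx": 0, "wy": 0, "wz": 0},
    {"jaw": -1, "x": -130, "y": -155, "z": 0, "wx": 0, "wy": 0, "wz": 0},
    {"jaw": -1, "x": -156, "y": -186, "z": 0, "wx": 0, "wy": 0, "wz": 0},
    {"jaw": -1, "x": -182, "y": -217, "z": 0, "wx": 0, "wy": 0, "wz": 0},
    {"jaw": -1, "x": -208, "y": -248, "z": 0, "wx": 0, "wy": 0, "wz": 0},
    {"jaw": -1, "x": -234, "y": -279, "z": 0, "wx": 0, "wy": 0, "wz": 0},
    {"jaw": -1, "x": -260, "y": -310, "z": 0, "wx": 0, "wy": 0, "wz": 0}
  ]
}}

```text
time_s: 2.63
ee_pos: [0.3675, 0.1765, 0.2502]
tool_rot: [[-0.91, 0.416, 0.0], [0.416, 0.91, 0.001], [-0.0, 0.001, -1.0]]
force: [2.1, 0.7, -0.0]
finger_gap: 0.0852
grip_force: 0.0
```

>>> {"api": "jog_arm", "payload": {
  "plan": [
    {"jaw": -1, "x": -26, "y": -31, "z": 0, "wx": 0, "wy": 0, "wz": 0.1},
    {"jaw": -1, "x": -52, "y": -62, "z": 0, "wx": 0, "wy": 0, "wz": 0.2},
    {"jaw": -1, "x": -78, "y": -93, "z": 0, "wx": 0, "wy": 0, "wz": 0.3},
    {"jaw": -1, "x": -104, "y": -124, "z": 0, "wx": 0, "wy": 0, "wz": 0.4},
    {"jaw": -1, "x": -130, "y": -155, "z": 0, "wx": 0, "wy": 0, "wz": 0.5},
    {"jaw": -1, "x": -156, "y": -186, "z": 0, "wx": 0, "wy": 0, "wz": 0.6},
    {"jaw": -1, "x": -182, "y": -217, "z": 0, "wx": 0, "wy": 0, "wz": 0.7},
    {"jaw": -1, "x": -208, "y": -248, "z": 0, "wx": 0, "wy": 0, "wz": 0.8},
    {"jaw": -1, "x": -234, "y": -279, "z": 0, "wx": 0, "wy": 0, "wz": 0.9},
    {"jaw": -1, "x": -259, "y": -305, "z": 0, "wx": 0, "wy": 0, "wz": 0.918}
  ]
}}

```text
time_s: 3.47
ee_pos: [0.4762, -0.2094, 0.2503]
tool_rot: [[-0.215, 0.977, 0.001], [0.977, 0.215, -0.001], [-0.001, 0.001, -1.0]]
force: [1.0, -0.2, -0.6]
finger_gap: 0.0854
grip_force: 0.0
```

Run:
```python
from h import *
p=snap('wrist','d.png')
s=robot.get_state(); print(s['time_s'],s['ee_pos'],s['tool_rot'],s['q'])
find(p,['eye','tube_mid','mouth','handle','post_tip'])
```

```text
3.5167 [ 0.4772 -0.2147  0.2505] [[-0.2139  0.9769  0.0015]
 [ 0.9768  0.2139 -0.0035]
 [-0.0037  0.0007 -1.    ]] [-11.6197  15.831   38.5033 107.9781 -11.1642  59.8245  43.7981]
pinpoint eye [(0.88, [0.4507, -0.1192, 0.0551]), (0.32, [0.6188, -0.0943, 0.0368])]
pinpoint tube_mid [(0.66, [0.47, -0.2083, 0.0568])]
pinpoint mouth [(0.85, [0.4845, -0.26, 0.0567]), (0.66, [0.6742, -0.2701, 0.0456])]
pinpoint handle [(0.72, [0.4926, -0.2805, 0.0692])]
pinpoint post_tip [(0.87, [0.6149, -0.0914, 0.0872])]
```

View pics/d.png

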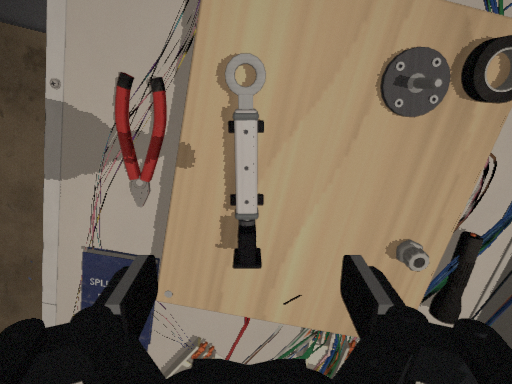

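The wrist view shows the eye at (245, 75), the tube end at (247, 216) and the post inside the flange, with its tip near (438, 81). I'll measure from pixels with depth while the arm is settled.

Run:
```python
from h import *
p=snap('wrist')
s=robot.get_state(); print(s['time_s'],s['ee_pos'])
find(p,['eye','tube_mid','mouth','handle','post_tip'])
T=np.linalg.inv(p['camera_from_world'])
im=p['image']; d=p['depth']
v,u=np.mgrid[0:384,0:512]
W=np.stack([(u-p['cx'])/p['fx']*d,(v-p['cy'])/p['fy']*d,d],-1)@T[:3,:3].T+T[:3,3]
for n,(u0,u1,v0,v1) in dict(tube=(225,270,120,205),handle=(225,270,225,265),post=(420,452,65,95),eye=(222,268,48,98),board=(300,340,100,200)).items():
    w=W[v0:v1,u0:u1]; z=w[...,2]; zt=np.percentile(z[d[v0:v1,u0:u1]>0],98)
    m=abs(z-zt)<.003; q=w[m]; 
    c=q.mean(0); mid=(q.max(0)+q.min(0))/2; l=np.linalg.svd(q[:,:2]-c[:2],full_matrices=False)[2][0]
    print(n,'ztop',zt,'n',m.sum(),'mean',c,'mid',mid,'axis deg',np.degrees(np.arctan2(l[1],l[0])))
g=cv2.medianBlur(cv2.cvtColor(im,cv2.COLOR_RGB2GRAY),3)
cv2.imwrite('pics/e.png',cv2.resize(np.hstack([im[30:130,200:300],im[30:130,370:470]])[:,:,::-1],None,fx=4,fy=4,interpolation=cv2.INTER_CUBIC))
for w in [(.454,-.122,.059),(.614,-.093,.0885)]: print(px(p,w))
```

```text
3.8167 [ 0.4761 -0.2055  0.25  ]
pinpoint eye [(0.7, [0.4535, -0.1214, 0.0588])]
pinpoint tube_mid [(0.66, [0.4709, -0.2071, 0.059]), (0.29, [0.3543, -0.2222, -0.0018])]
pinpoint mouth [(0.56, [0.4842, -0.2639, 0.0571])]
pinpoint handle [(0.71, [0.4901, -0.2809, 0.0691])]
pinpoint post_tip [(0.95, [0.6137, -0.0919, 0.0886])]
tube ztop 0.07200576159624175 n 1813 mean [ 0.4701 -0.1963  0.0707] mid [ 0.4695 -0.1983  0.0712] axis deg 102.7662990392142
handle ztop 0.08743044298856846 n 466 mean [ 0.4895 -0.282   0.0864] mid [ 0.4898 -0.283   0.0864] axis deg -77.17391074280735
post ztop 0.08925612831664634 n 81 mean [ 0.6123 -0.0948  0.0885] mid [ 0.6124 -0.0946  0.0886] axis deg -65.40682067952983
eye ztop 0.06490212192786524 n 926 mean [ 0.4531 -0.122   0.0636] mid [ 0.4535 -0.1223  0.064 ] axis deg 12.359007178230733
board ztop 0.046148336584327536 n 3914 mean [ 0.5436 -0.1732  0.0447] mid [ 0.545  -0.1751  0.0451] axis deg -72.38129911661956
(np.float64(246.01394941119028), np.float64(78.40719177149043))
(np.float64(437.9878979417807), np.float64(87.28396851810176))
```

View pics/e.png

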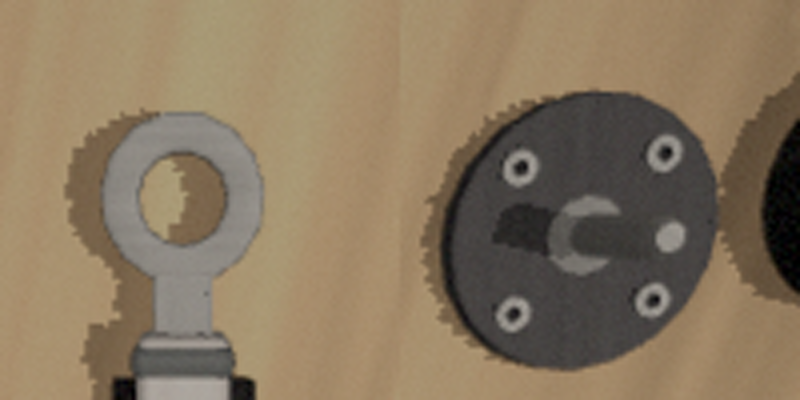

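The crops show the hole centre at (245.5, 79.5 px) and the post tip at (437.5, 89 px), both matching the depth results. Heights check too: tube top 70 mm, post top 88.5 mm. I'm going down to grip the tube.

>>> {"api": "jog_arm", "payload": {
  "plan": [
    {"jaw": -1, "x": -3, "y": -4, "z": 35, "wx": 0, "wy": 0, "wz": 0},
    {"jaw": -1, "x": -3, "y": -4, "z": 70, "wx": 0, "wy": 0, "wz": 0},
    {"jaw": -1, "x": -3, "y": -4, "z": 105, "wx": 0, "wy": 0, "wz": 0},
    {"jaw": -0.6, "x": -3, "y": -4, "z": 130, "wx": 0, "wy": 0, "wz": 0},
    {"jaw": -0.4, "x": -3, "y": -4, "z": 150, "wx": 0, "wy": 0, "wz": 0},
    {"jaw": -0.2, "x": -3, "y": -4, "z": 165, "wx": 0, "wy": 0, "wz": 0},
    {"jaw": -0.2, "x": -3, "y": -4, "z": 175, "wx": 0, "wy": 0, "wz": 0},
    {"jaw": -0.2, "x": -3, "y": -4, "z": 183, "wx": 0, "wy": 0, "wz": 0},
    {"jaw": -0.2, "x": -3, "y": -4, "z": 183, "wx": 0, "wy": 0, "wz": 0},
    {"jaw": -0.2, "x": -3, "y": -4, "z": 183, "wx": 0, "wy": 0, "wz": 0}
  ],
  "force": 50
}}

```text
time_s: 4.9
ee_pos: [0.4731, -0.2106, 0.0674]
tool_rot: [[-0.222, 0.975, 0.0], [0.975, 0.222, -0.0], [-0.0, 0.0, -1.0]]
force: [0.3, -0.6, -0.9]
finger_gap: 0.0514
grip_force: 0.0
```

>>> {"api": "jog_arm", "payload": {
  "plan": [
    {"jaw": 1, "x": 0, "y": 0, "z": 0, "wx": 0, "wy": 0, "wz": 0},
    {"jaw": 1, "x": 0, "y": 0, "z": 0, "wx": 0, "wy": 0, "wz": 0},
    {"jaw": 1, "x": 0, "y": 0, "z": 0, "wx": 0, "wy": 0, "wz": 0},
    {"jaw": 1, "x": 0, "y": 0, "z": 0, "wx": 0, "wy": 0, "wz": 0},
    {"jaw": 1, "x": 0, "y": 0, "z": 0, "wx": 0, "wy": 0, "wz": 0},
    {"jaw": 1, "x": 0, "y": 0, "z": 0, "wx": 0, "wy": 0, "wz": 0},
    {"jaw": 1, "x": 0, "y": 0, "z": 0, "wx": 0, "wy": 0, "wz": 0},
    {"jaw": 1, "x": 0, "y": 0, "z": 0, "wx": 0, "wy": 0, "wz": 0}
  ],
  "force": 50
}}

```text
time_s: 5.57
ee_pos: [0.4734, -0.2106, 0.068]
tool_rot: [[-0.222, 0.975, 0.001], [0.975, 0.222, -0.0], [-0.0, 0.001, -1.0]]
force: [-2.0, 1.3, 10.8]
finger_gap: 0.0211
grip_force: 49.0
```

>>> {"api": "jog_arm", "payload": {
  "plan": [
    {"jaw": 1, "x": 0, "y": 0, "z": -6, "wx": 0, "wy": 0, "wz": 0},
    {"jaw": 1, "x": 0, "y": 0, "z": -18, "wx": 0, "wy": 0, "wz": 0},
    {"jaw": 1, "x": 0, "y": 0, "z": -34, "wx": 0, "wy": 0, "wz": 0},
    {"jaw": 1, "x": 0, "y": 0, "z": -50, "wx": 0, "wy": 0, "wz": 0},
    {"jaw": 1, "x": 0, "y": 0, "z": -60, "wx": 0, "wy": 0, "wz": 0},
    {"jaw": 1, "x": 0, "y": 0, "z": -65, "wx": 0, "wy": 0, "wz": 0},
    {"jaw": 1, "x": 0, "y": 0, "z": -65, "wx": 0, "wy": 0, "wz": 0}
  ]
}}

```text
time_s: 6.15
ee_pos: [0.4734, -0.2106, 0.1332]
tool_rot: [[-0.222, 0.975, 0.002], [0.975, 0.222, -0.0], [-0.001, 0.002, -1.0]]
force: [0.2, -0.6, -3.9]
finger_gap: 0.0211
grip_force: 49.8
```

>>> {"api": "jog_arm", "payload": {
  "plan": [
    {"jaw": 1, "x": 0, "y": 6, "z": 0, "wx": 0, "wy": 0, "wz": 0.03},
    {"jaw": 1, "x": 0, "y": 20, "z": 0, "wx": 0, "wy": 0, "wz": 0.09},
    {"jaw": 1, "x": 1, "y": 36, "z": 0, "wx": 0, "wy": 0, "wz": 0.16},
    {"jaw": 1, "x": 1, "y": 54, "z": 0, "wx": 0, "wy": 0, "wz": 0.23},
    {"jaw": 1, "x": 1, "y": 72, "z": 0, "wx": 0, "wy": 0, "wz": 0.3},
    {"jaw": 1, "x": 2, "y": 90, "z": 0, "wx": 0, "wy": 0, "wz": 0.37},
    {"jaw": 1, "x": 2, "y": 106, "z": 0, "wx": 0, "wy": 0, "wz": 0.43},
    {"jaw": 1, "x": 2, "y": 116, "z": 0, "wx": 0, "wy": 0, "wz": 0.47},
    {"jaw": 1, "x": 2, "y": 120, "z": 0, "wx": 0, "wy": 0, "wz": 0.485},
    {"jaw": 1, "x": 2, "y": 120, "z": 0, "wx": 0, "wy": 0, "wz": 0.485}
  ]
}}

```text
time_s: 6.98
ee_pos: [0.5896, -0.1815, 0.1311]
tool_rot: [[0.257, 0.966, -0.001], [0.966, -0.257, -0.0], [-0.001, -0.001, -1.0]]
force: [0.2, 0.5, -3.3]
finger_gap: 0.0213
grip_force: 49.8
```

Run:
```python
from h import *
snap('scene');snap('scene');snap('scene')
s=robot.get_state(); print(s['time_s'],s['ee_pos'],s['tool_rot'],s['finger_gap'],s['force'])
p=snap('wrist','f.png')
find(p,['eye','mouth','handle','post_tip','anchor'])
a=p['image']
for c in ['side','scene']:
    p=snap(c,'f_%s.png'%c); find(p,['eye','mouth','handle','post_tip'])
```

```text
7.1333 [ 0.5886 -0.1824  0.1318] [[ 0.2577  0.9662 -0.0007]
 [ 0.9662 -0.2577 -0.    ]
 [-0.0002 -0.0007 -1.    ]] 0.02121975246624308 [ 0.4514 -0.1733 -3.1723]
pinpoint eye []
pinpoint mouth [(0.83, [0.5742, -0.2311, 0.121])]
pinpoint handle []
pinpoint post_tip [(0.75, [0.6137, -0.0897, 0.0876])]
pinpoint anchor [(0.88, [0.616, -0.0941, 0.0395])]
pinpoint eye [(0.59, [0.6121, -0.0973, 0.125]), (0.49, [0.6153, -0.0936, 0.0928])]
pinpoint mouth [(0.89, [0.5775, -0.2256, 0.1254]), (0.52, [0.6167, -0.0952, 0.0428])]
pinpoint handle [(0.57, [0.5699, -0.2547, 0.1316])]
pinpoint post_tip [(0.5, [0.6152, -0.0942, 0.0905])]
pinpoint eye [(0.92, [0.6114, -0.0983, 0.1257])]
pinpoint mouth [(0.89, [0.5777, -0.2299, 0.1236])]
pinpoint handle [(0.76, [0.5685, -0.2587, 0.1314])]
pinpoint post_tip [(0.57, [0.6079, -0.0932, 0.0911])]
```

View pics/f.png

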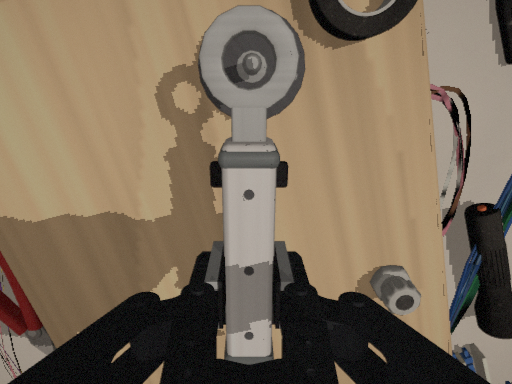

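The wrist view shows the eye right above the flange, with the post seen through the hole at about (252, 63). I'll measure the offset using depth.

```bash
cat >> h.py <<'E'
def cloud(p):
    T=np.linalg.inv(p['camera_from_world']); d=p['depth']; v,u=np.mgrid[0:384,0:512]
    return np.stack([(u-p['cx'])/p['fx']*d,(v-p['cy'])/p['fy']*d,d],-1)@T[:3,:3].T+T[:3,3]
E
python3 - <<'E'
from h import *
p=snap('wrist'); W=cloud(p); s=robot.get_state(); print(s['time_s'],s['ee_pos'])
z=W[...,2]; m=np.zeros(z.shape,bool); m[0:135,190:315]=1
hi=(m&(z>.118)&(z<.135)).astype(np.uint8)
cs,h=cv2.findContours(hi,cv2.RETR_CCOMP,cv2.CHAIN_APPROX_NONE)
print('eye z',np.percentile(z[:100,190:315][z[:100,190:315]>.115],[10,50,90]))
T=np.linalg.inv(p['camera_from_world'])
def ray(u,v,zp):
    r=T[:3,:3]@np.array([(u-p['cx'])/p['fx'],(v-p['cy'])/p['fy'],1]); return T[:3,3]+r*(zp-T[2,3])/r[2]
for c,hh in zip(cs,h[0]):
    if len(c)>40:
        (e,ax,a)=cv2.fitEllipse(c); print('contour',len(c),'hole' if hh[3]>=0 else 'outer',e,ax,[ray(*e,zz) for zz in (.127,.119)])
t=m&(z>.084)&(z<.095); print('post top n',t.sum(),W[t].mean(0)); v,u=np.nonzero(t); print(u.mean(),v.mean(),ray(u.mean(),v.mean(),.0885))
# tube tilt: fit z along the tube top
q=W[170:240,235:265].reshape(-1,3); q=q[abs(q[:,2]-np.median(q[:,2]))<.005]
d=np.array([-.258,-.966]); print('tube top pitch',np.polyfit(q[:,:2]@d,q[:,2],1)[0], np.median(q[:,2]))
E
```

```text
7.9833 [ 0.5895 -0.1819  0.132 ]
eye z [0.1265 0.1276 0.1285]
contour 343 outer (248.33929443359375, 65.03385162353516) (95.2130126953125, 127.31693267822266) [array([ 0.6122, -0.0968,  0.127 ]), array([ 0.6123, -0.0964,  0.119 ])]
contour 153 hole (248.36819458007812, 60.88160705566406) (51.49882507324219, 55.82034683227539) [array([ 0.6125, -0.0954,  0.127 ]), array([ 0.6127, -0.0949,  0.119 ])]
post top n 319 [ 0.6134 -0.0948  0.0879]
249.81191222570533 64.53291536050156 [ 0.6134 -0.0948  0.0885]
tube top pitch -0.0044716045502149705 0.13471289599653785
```

The eye is within 1 mm of the post axis and level. Lowering.

>>> {"api": "jog_arm", "payload": {
  "plan": [
    {"jaw": 1, "x": 0, "y": 1, "z": 7, "wx": 0, "wy": 0, "wz": 0},
    {"jaw": 1, "x": 0, "y": 1, "z": 15, "wx": 0, "wy": 0, "wz": 0},
    {"jaw": 1, "x": 0, "y": 1, "z": 23, "wx": 0, "wy": 0, "wz": 0},
    {"jaw": 1, "x": 0, "y": 1, "z": 31, "wx": 0, "wy": 0, "wz": 0},
    {"jaw": 1, "x": 0, "y": 1, "z": 38, "wx": 0, "wy": 0, "wz": 0},
    {"jaw": 1, "x": 0, "y": 1, "z": 45, "wx": 0, "wy": 0, "wz": 0},
    {"jaw": 1, "x": 0, "y": 1, "z": 51, "wx": 0, "wy": 0, "wz": 0},
    {"jaw": 1, "x": 0, "y": 1, "z": 56, "wx": 0, "wy": 0, "wz": 0},
    {"jaw": 1, "x": 0, "y": 1, "z": 60, "wx": 0, "wy": 0, "wz": 0},
    {"jaw": 1, "x": 0, "y": 1, "z": 60, "wx": 0, "wy": 0, "wz": 0}
  ]
}}

```text
time_s: 8.82
ee_pos: [0.5904, -0.1822, 0.0715]
tool_rot: [[0.258, 0.966, -0.0], [0.966, -0.258, -0.0], [-0.0, -0.0, -1.0]]
force: [-0.3, 1.1, -2.2]
finger_gap: 0.021
grip_force: 50.1
```

>>> {"api": "jog_arm", "payload": {
  "plan": [
    {"jaw": 1, "x": 0, "y": 0, "z": 1, "wx": 0, "wy": 0, "wz": 0},
    {"jaw": 1, "x": 0, "y": 0, "z": 2, "wx": 0, "wy": 0, "wz": 0},
    {"jaw": 1, "x": 0, "y": 0, "z": 3, "wx": 0, "wy": 0, "wz": 0},
    {"jaw": 1, "x": 0, "y": 0, "z": 4, "wx": 0, "wy": 0, "wz": 0},
    {"jaw": 1, "x": 0, "y": 0, "z": 4, "wx": 0, "wy": 0, "wz": 0},
    {"jaw": 1, "x": 0, "y": 0, "z": 4, "wx": 0, "wy": 0, "wz": 0}
  ]
}}

```text
time_s: 9.32
ee_pos: [0.5907, -0.1827, 0.0693]
tool_rot: [[0.258, 0.966, 0.001], [0.966, -0.258, -0.0], [0.0, 0.001, -1.0]]
force: [-6.5, 1.1, 16.5]
finger_gap: 0.0209
grip_force: 52.6
```

>>> {"api": "jog_arm", "payload": {
  "plan": [
    {"jaw": -0.2, "x": 0, "y": 0, "z": -1, "wx": 0, "wy": 0, "wz": 0},
    {"jaw": -0.2, "x": 0, "y": 0, "z": -1, "wx": 0, "wy": 0, "wz": 0},
    {"jaw": -0.2, "x": 0, "y": 0, "z": -1, "wx": 0, "wy": 0, "wz": 0},
    {"jaw": -0.2, "x": 0, "y": 0, "z": -1, "wx": 0, "wy": 0, "wz": 0},
    {"jaw": -0.2, "x": 0, "y": 0, "z": -10, "wx": 0, "wy": 0, "wz": 0},
    {"jaw": -0.2, "x": 0, "y": 0, "z": -40, "wx": 0, "wy": 0, "wz": 0},
    {"jaw": -0.2, "x": -20, "y": 0, "z": -70, "wx": 0, "wy": 0, "wz": 0},
    {"jaw": -0.2, "x": -50, "y": 0, "z": -100, "wx": 0, "wy": 0, "wz": 0},
    {"jaw": -0.2, "x": -75, "y": 0, "z": -110, "wx": 0, "wy": 0, "wz": 0},
    {"jaw": -0.2, "x": -75, "y": 0, "z": -110, "wx": 0, "wy": 0, "wz": 0}
  ]
}}

```text
time_s: 10.15
ee_pos: [0.5699, -0.2608, 0.1823]
tool_rot: [[0.264, 0.965, 0.004], [0.965, -0.264, -0.004], [-0.003, 0.005, -1.0]]
force: [-0.1, -0.1, -0.2]
finger_gap: 0.0512
grip_force: 0.0
```

Run:
```python
from h import *
for _ in range(5): snap('scene')
p=snap('wrist','g.png'); W=cloud(p)
s=robot.get_state(); print(s['time_s'],s['ee_pos'],s['tool_rot'],s['finger_gap'],s['force'])
find(p,['eye','mouth','handle','post_tip'])
p2=snap('side'); find(p2,['eye','mouth','handle','post_tip'])
z=W[...,2]; v,u=np.mgrid[0:384,0:512]
import itertools
for n,lo,hi in [('tubetop',.066,.0745),('handletop',.080,.090)]:
    m=(z>lo)&(z<hi)&(abs(W[...,0]-.575)<.06)&(W[...,1]<-.11)&(W[...,1]>-.30)
    q=W[m]; l=np.linalg.svd(q[:,:2]-q[:,:2].mean(0),full_matrices=False)[2][0]
    print(n,m.sum(),q.mean(0),q.min(0),q.max(0),np.degrees(np.arctan2(l[1],l[0])))
```

```text
10.45 [ 0.5713 -0.2534  0.1774] [[ 0.2566  0.9665 -0.0009]
 [ 0.9665 -0.2566  0.0005]
 [ 0.0003 -0.0011 -1.    ]] 0.051036394693843634 [ 0.4442  0.1576 -0.5604]
pinpoint eye []
pinpoint mouth [(0.74, [0.5771, -0.232, 0.056])]
pinpoint handle [(0.58, [0.5736, -0.2505, 0.0681])]
pinpoint post_tip []
pinpoint eye [(0.93, [0.6154, -0.095, 0.0666]), (0.32, [0.6142, -0.0959, 0.0916])]
pinpoint mouth [(0.84, [0.5797, -0.2261, 0.0595])]
pinpoint handle []
pinpoint post_tip [(0.6, [0.6144, -0.0932, 0.0894])]
tubetop 4960 [ 0.5905 -0.1834  0.0721] [ 0.5516 -0.2788  0.0661] [ 0.6163 -0.124   0.0745] -105.04498236869931
handletop 1393 [ 0.5702 -0.2589  0.0846] [ 0.5516 -0.2811  0.08  ] [ 0.583  -0.2379  0.0874] -104.3075671794047
```

View pics/g.png

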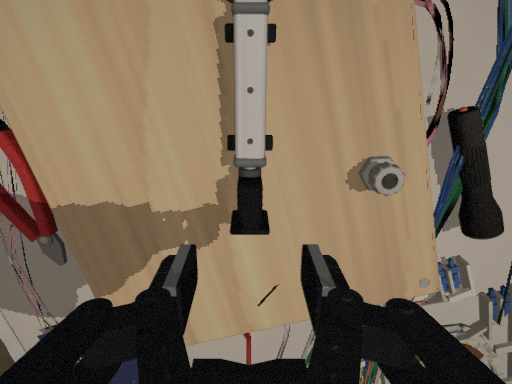

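The gauge lies straight, with the tube at (250, 85 px), the handle at (250, 205) and the rod in. I'll check that it is level and how high the eye sits before gripping the handle.

Run:
```python
from h import *
d=np.array([-.258,-.966]); n=np.array([.966,-.258]); o=np.array([.6134,-.0948])
for c in ['wrist','side','scene']:
    W=cloud(snap(c)).reshape(-1,3); a=(W[:,:2]-o)@d; b=(W[:,:2]-o)@n
    m=(abs(b)<.007)&(a>.04)&(a<.135)&(W[:,2]>.064)&(W[:,2]<.085)
    k=np.polyfit(a[m],W[m,2],1); print(c,m.sum(),'slope',k[0],'z at 90',np.polyval(k,.09))
    m=(abs(b)<.020)&(a>-.02)&(a<.018)&(W[:,2]<.08)&(np.hypot(a,b)>.011); print('  eye z pct',np.percentile(W[m,2],[10,50,75,90]) if m.any() else None)
    m=(np.hypot(W[:,0]-.52,W[:,1]+.18)<.02); print('  board',np.median(W[m,2]))
    m=(abs(b)<.012)&(a>.14)&(a<.2)&(W[:,2]>.081); print('  handle a,b,z',np.percentile(a[m],[2,98]),b[m].mean(),np.median(W[m,2]),m.sum())
print(robot.get_state()['ee_pos'],robot.get_state()['tool_rot'])
```

```text
wrist 3024 slope -0.04008746128521389 z at 90 0.07243777378834122
  eye z pct None
  board 0.044823489769712954
  handle a,b,z [0.151  0.1872] 0.00017765731443553057 0.23481996281558198 3420
side 130 slope -0.0328708782930871 z at 90 0.07077611280919474
  eye z pct [0.0498 0.0522 0.0663 0.0673]
  board 0.04642729568004411
  handle a,b,z [0.1419 0.1997] -0.00023538818751759504 0.33307911486314795 470
scene 87 slope -0.034487007925134684 z at 90 0.06989983900059282
  eye z pct [-0.9358 -0.2441  0.0625  0.0662]
  board 0.04097110323833009
  handle a,b,z [0.1539 0.1987] 0.0007992915824189802 0.24586090211233463 90
[ 0.5711 -0.2547  0.178 ] [[ 0.2581  0.9661 -0.    ]
 [ 0.9661 -0.2581 -0.0001]
 [-0.0001  0.     -1.    ]]
```

The front of the gauge seems 2–5 mm high, with the eye probably hung on the post by friction. I'll nudge the front of the tube down gently with shut fingertips.

>>> {"api": "jog_arm", "payload": {
  "plan": [
    {"jaw": 1, "x": 20, "y": 0, "z": 0, "wx": 0, "wy": 0, "wz": 0},
    {"jaw": 1, "x": 50, "y": 0, "z": 0, "wx": 0, "wy": 0, "wz": 0},
    {"jaw": 1, "x": 80, "y": 0, "z": 0, "wx": 0, "wy": 0, "wz": 0},
    {"jaw": 1, "x": 100, "y": 0, "z": 20, "wx": 0, "wy": 0, "wz": 0},
    {"jaw": 1, "x": 108, "y": 0, "z": 45, "wx": 0, "wy": 0, "wz": 0},
    {"jaw": 1, "x": 108, "y": 0, "z": 65, "wx": 0, "wy": 0, "wz": 0},
    {"jaw": 1, "x": 108, "y": 0, "z": 75, "wx": 0, "wy": 0, "wz": 0},
    {"jaw": 1, "x": 108, "y": 0, "z": 80, "wx": 0, "wy": 0, "wz": 0},
    {"jaw": 1, "x": 108, "y": 0, "z": 80, "wx": 0, "wy": 0, "wz": 0}
  ]
}}

```text
time_s: 11.8
ee_pos: [0.5986, -0.1509, 0.0976]
tool_rot: [[0.259, 0.966, -0.001], [0.966, -0.259, -0.0], [-0.001, -0.001, -1.0]]
force: [-0.6, -0.6, 0.3]
finger_gap: 0.0002
grip_force: 0.0
```

>>> {"api": "jog_arm", "payload": {
  "plan": [
    {"jaw": 1, "x": 0, "y": 0, "z": 2, "wx": 0, "wy": 0, "wz": 0},
    {"jaw": 1, "x": 0, "y": 0, "z": 4, "wx": 0, "wy": 0, "wz": 0},
    {"jaw": 1, "x": 0, "y": 0, "z": 6, "wx": 0, "wy": 0, "wz": 0},
    {"jaw": 1, "x": 0, "y": 0, "z": 6, "wx": 0, "wy": 0, "wz": 0}
  ]
}}

```text
time_s: 12.13
ee_pos: [0.599, -0.1504, 0.0922]
tool_rot: [[0.258, 0.966, 0.0], [0.966, -0.258, -0.0], [0.0, 0.0, -1.0]]
force: [0.3, -0.3, 0.3]
finger_gap: -0.0001
grip_force: 0.0
```

>>> {"api": "jog_arm", "payload": {
  "plan": [
    {"jaw": 1, "x": 0, "y": 0, "z": 1, "wx": 0, "wy": 0, "wz": 0},
    {"jaw": 1, "x": 0, "y": 0, "z": 2, "wx": 0, "wy": 0, "wz": 0},
    {"jaw": 1, "x": 0, "y": 0, "z": 3, "wx": 0, "wy": 0, "wz": 0},
    {"jaw": 1, "x": 0, "y": 0, "z": 3, "wx": 0, "wy": 0, "wz": 0}
  ]
}}

```text
time_s: 12.47
ee_pos: [0.6, -0.1504, 0.091]
tool_rot: [[0.258, 0.966, 0.002], [0.966, -0.258, 0.001], [0.001, 0.002, -1.0]]
force: [-6.7, 3.8, 26.3]
finger_gap: -0.0001
grip_force: 13.6
```

>>> {"api": "jog_arm", "payload": {
  "plan": [
    {"jaw": 1, "x": 0, "y": 0, "z": -10, "wx": 0, "wy": 0, "wz": 0},
    {"jaw": 0, "x": 0, "y": 0, "z": -40, "wx": 0, "wy": 0, "wz": 0},
    {"jaw": -0.2, "x": -30, "y": 0, "z": -75, "wx": 0, "wy": 0, "wz": 0},
    {"jaw": -0.2, "x": -65, "y": 0, "z": -95, "wx": 0, "wy": 0, "wz": 0},
    {"jaw": -0.2, "x": -95, "y": 0, "z": -105, "wx": 0, "wy": 0, "wz": 0},
    {"jaw": -0.2, "x": -112, "y": 0, "z": -105, "wx": 0, "wy": 0, "wz": 0},
    {"jaw": -0.2, "x": -112, "y": 0, "z": -105, "wx": 0, "wy": 0, "wz": 0},
    {"jaw": -0.2, "x": -112, "y": 0, "z": -105, "wx": 0, "wy": 0, "wz": 0},
    {"jaw": -0.2, "x": -112, "y": 0, "z": -105, "wx": 0, "wy": 0, "wz": 0}
  ]
}}

```text
time_s: 13.22
ee_pos: [0.5703, -0.2576, 0.1938]
tool_rot: [[0.257, 0.966, -0.0], [0.966, -0.257, 0.0], [0.0, -0.0, -1.0]]
force: [-0.2, 0.1, -0.8]
finger_gap: 0.0508
grip_force: 0.0
```

Run:
```python
from h import *
snap('scene');snap('scene')
d=np.array([-.258,-.966]); n=np.array([.966,-.258]); o=np.array([.6134,-.0948])
ims=[]
for c in ['wrist','side','scene']:
    p=snap(c); W=cloud(p).reshape(-1,3); a=(W[:,:2]-o)@d; b=(W[:,:2]-o)@n; ims.append(p['image'])
    m=(abs(b)<.007)&(a>.04)&(a<.135)&(W[:,2]>.064)&(W[:,2]<.085)
    k=np.polyfit(a[m],W[m,2],1); print(c,m.sum(),'slope',k[0],'z at 90',np.polyval(k,.09))
    for lo,hi in [(.03,.15)]:
        m=(abs(b)>.03)&(abs(b)<.06)&(a>lo)&(a<hi)&(W[:,2]>.03)&(W[:,2]<.06); A=np.c_[a[m],b[m],np.ones(m.sum())]; f=np.linalg.lstsq(A,W[m,2],rcond=None)[0]; print('  board plane',f,m.sum())
    m=(abs(b)<.012)&(a>.14)&(a<.2)&(W[:,2]>.081)&(W[:,2]<.095); print('  handle a,b,z',np.percentile(a[m],[2,98]),b[m].mean(),np.median(W[m,2]),m.sum())
    u,v=[int(x) for x in px(p,(.605,-.13,.06))]
    if c!='wrist': 
        cr=p['image'][max(v-35,0):v+35,u-45:u+45]; cv2.imwrite('pics/h_%s.png'%c,cv2.resize(cr[:,:,::-1],(390,300),interpolation=cv2.INTER_CUBIC))
cv2.imwrite('pics/h.png',np.hstack([cv2.imread('pics/h_side.png'),cv2.imread('pics/h_scene.png')]))
s=robot.get_state();print(s['time_s'],s['ee_pos'],s['tool_rot'])
```

```text
wrist 2685 slope -0.04012210813866881 z at 90 0.07245228603584561
  board plane [-0.0008 -0.0006  0.0448] 11634
  handle a,b,z [0.1501 0.1883] 0.0005946108826663041 0.08492268105618578 1157
side 133 slope -0.02625201706064578 z at 90 0.07081031872926266
  board plane [-0.0027 -0.      0.0434] 678
  handle a,b,z [0.1508 0.1891] 0.0031519148083470564 0.08343030576902039 88
scene 88 slope -0.04727996101174953 z at 90 0.06994776261620132
  board plane [-0.0019  0.0045  0.0425] 358
  handle a,b,z [0.1556 0.1923] -0.00107272109728928 0.08235108318881751 40
13.4667 [ 0.5704 -0.2577  0.1938] [[ 0.2569  0.9664 -0.0003]
 [ 0.9664 -0.2569  0.0001]
 [ 0.     -0.0003 -1.    ]]
```

View pics/h.png

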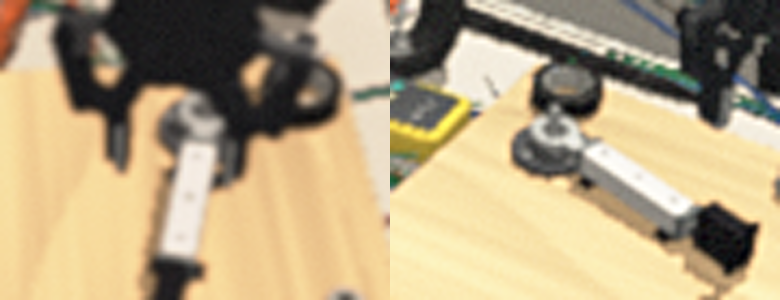

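The front is propped by a clear cause. The tube starts at x = 30 mm with its underside 4 mm up, and the flange (8 mm thick, 32 mm radius) reaches under it when the eye is centred. Sliding the gauge back by about 4 mm within the hole's slack lets it drop flat. I'll regrip the tube and shift it.

>>> {"api": "jog_arm", "payload": {
  "plan": [
    {"jaw": -0.2, "x": 25, "y": 0, "z": 0, "wx": 0, "wy": 0, "wz": 0},
    {"jaw": -0.2, "x": 55, "y": 0, "z": 10, "wx": 0, "wy": 0, "wz": 0},
    {"jaw": -0.2, "x": 78, "y": 0, "z": 35, "wx": 0, "wy": 0, "wz": 0},
    {"jaw": -0.2, "x": 78, "y": 0, "z": 65, "wx": 0, "wy": 0, "wz": 0},
    {"jaw": -0.2, "x": 78, "y": 0, "z": 95, "wx": 0, "wy": 0, "wz": 0},
    {"jaw": -0.2, "x": 78, "y": 0, "z": 113, "wx": 0, "wy": 0, "wz": 0},
    {"jaw": -0.2, "x": 78, "y": 0, "z": 122, "wx": 0, "wy": 0, "wz": 0},
    {"jaw": -0.2, "x": 78, "y": 0, "z": 125, "wx": 0, "wy": 0, "wz": 0},
    {"jaw": -0.2, "x": 78, "y": 0, "z": 125, "wx": 0, "wy": 0, "wz": 0},
    {"jaw": 1, "x": 78, "y": 0, "z": 125, "wx": 0, "wy": 0, "wz": 0}
  ],
  "force": 30
}}

```text
time_s: 14.3
ee_pos: [0.5908, -0.1834, 0.0702]
tool_rot: [[0.258, 0.966, 0.001], [0.966, -0.258, -0.0], [-0.0, 0.001, -1.0]]
force: [-0.1, 0.4, -0.2]
finger_gap: 0.0405
grip_force: 0.0
```

>>> {"api": "jog_arm", "payload": {
  "plan": [
    {"jaw": 1, "x": 0, "y": 0, "z": 0, "wx": 0, "wy": 0, "wz": 0},
    {"jaw": 1, "x": 0, "y": 0, "z": 0, "wx": 0, "wy": 0, "wz": 0},
    {"jaw": 1, "x": 0, "y": 0, "z": 0, "wx": 0, "wy": 0, "wz": 0},
    {"jaw": 1, "x": 0, "y": 0, "z": 0, "wx": 0, "wy": 0, "wz": 0},
    {"jaw": 1, "x": 0, "y": 0, "z": -2, "wx": 0, "wy": 0, "wz": 0},
    {"jaw": 1, "x": -2, "y": 0, "z": -2, "wx": 0, "wy": 0, "wz": 0},
    {"jaw": 1, "x": -4, "y": 0, "z": -2, "wx": 0, "wy": 0, "wz": 0},
    {"jaw": 1, "x": -4, "y": 0, "z": -2, "wx": 0, "wy": 0, "wz": 0}
  ]
}}

```text
time_s: 14.97
ee_pos: [0.5891, -0.1869, 0.071]
tool_rot: [[0.258, 0.966, 0.0], [0.966, -0.258, 0.001], [0.001, -0.0, -1.0]]
force: [0.4, 1.9, -2.4]
finger_gap: 0.0216
grip_force: 31.1
```

>>> {"api": "jog_arm", "payload": {
  "plan": [
    {"jaw": 1, "x": 0, "y": 0, "z": 1, "wx": 0, "wy": 0, "wz": 0},
    {"jaw": 1, "x": 0, "y": 0, "z": 2, "wx": 0, "wy": 0, "wz": 0},
    {"jaw": -0.2, "x": 0, "y": 0, "z": 2, "wx": 0, "wy": 0, "wz": 0},
    {"jaw": -0.2, "x": 0, "y": 0, "z": 1, "wx": 0, "wy": 0, "wz": 0},
    {"jaw": -0.2, "x": 0, "y": 0, "z": 0, "wx": 0, "wy": 0, "wz": 0},
    {"jaw": -0.2, "x": 0, "y": 0, "z": -10, "wx": 0, "wy": 0, "wz": 0},
    {"jaw": -0.2, "x": 0, "y": 0, "z": -40, "wx": 0, "wy": 0, "wz": 0},
    {"jaw": -0.2, "x": -30, "y": 0, "z": -70, "wx": 0, "wy": 0, "wz": 0},
    {"jaw": -0.2, "x": -60, "y": 0, "z": -90, "wx": 0, "wy": 0, "wz": 0},
    {"jaw": -0.2, "x": -78, "y": 0, "z": -100, "wx": 0, "wy": 0, "wz": 0}
  ]
}}

```text
time_s: 15.8
ee_pos: [0.5686, -0.2661, 0.1752]
tool_rot: [[0.26, 0.966, 0.003], [0.966, -0.26, -0.003], [-0.002, 0.004, -1.0]]
force: [-0.7, -0.7, -0.3]
finger_gap: 0.0512
grip_force: 0.0
```

```bash
cat > m.py <<'E'
from h import *
for _ in range(5): snap('scene')
d=np.array([-.258,-.966]); n=np.array([.966,-.258]); o=np.array([.6134,-.0948])
for c in ['wrist','side']:
    p=snap(c); W=cloud(p).reshape(-1,3); a=(W[:,:2]-o)@d; b=(W[:,:2]-o)@n
    m=(abs(b)<.007)&(a>.04)&(a<.135)&(W[:,2]>.064)&(W[:,2]<.085)
    k=np.polyfit(a[m],W[m,2],1); print(c,m.sum(),'slope',k[0],'z at 90',np.polyval(k,.09))
    m=(abs(b)<.02)&(a>.14)&(a<.21)&(W[:,2]>.078)&(W[:,2]<.095); print('  handle a,b,z',np.percentile(a[m],[2,98]),np.percentile(b[m],[2,50,98]),np.median(W[m,2]),m.sum())
s=robot.get_state();e=s['ee_pos'];print(s['time_s'],e,s['tool_rot'],'a,b',(e[:2]-o)@d,(e[:2]-o)@n)
E
python3 m.py
```

```text
wrist 3195 slope -0.0015733462495157327 z at 90 0.07079553456516832
  handle a,b,z [0.1524 0.1914] [-0.0118  0.0006  0.0127] 0.08632401495900618 1597
side 130 slope 0.00514395140207286 z at 90 0.06879858074875632
  handle a,b,z [0.1542 0.1918] [-0.0106  0.0035  0.0165] 0.0844908446772149 111
16.15 [ 0.5693 -0.2612  0.1706] [[ 0.2568  0.9665 -0.0007]
 [ 0.9665 -0.2568  0.0005]
 [ 0.0003 -0.0008 -1.    ]] a,b 0.17212379663992416 0.0002816344932808773
```

The gauge is now flat, with slope about 0. The handle spans 152–191 mm from the post. Next I grip the handle.

>>> {"api": "jog_arm", "payload": {
  "plan": [
    {"jaw": -0.2, "x": 2, "y": 0, "z": 25, "wx": 0, "wy": 0, "wz": 0},
    {"jaw": -0.2, "x": 2, "y": 0, "z": 55, "wx": 0, "wy": 0, "wz": 0},
    {"jaw": -0.2, "x": 2, "y": 0, "z": 80, "wx": 0, "wy": 0, "wz": 0},
    {"jaw": -0.2, "x": 2, "y": 0, "z": 94, "wx": 0, "wy": 0, "wz": 0},
    {"jaw": -0.2, "x": 2, "y": 0, "z": 100, "wx": 0, "wy": 0, "wz": 0},
    {"jaw": -0.2, "x": 2, "y": 0, "z": 100, "wx": 0, "wy": 0, "wz": 0},
    {"jaw": 1, "x": 2, "y": 0, "z": 100, "wx": 0, "wy": 0, "wz": 0},
    {"jaw": 1, "x": 2, "y": 0, "z": 100, "wx": 0, "wy": 0, "wz": 0},
    {"jaw": 1, "x": 2, "y": 0, "z": 100, "wx": 0, "wy": 0, "wz": 0},
    {"jaw": 1, "x": 2, "y": 0, "z": 100, "wx": 0, "wy": 0, "wz": 0}
  ],
  "force": 50
}}

```text
time_s: 16.98
ee_pos: [0.5702, -0.2607, 0.0723]
tool_rot: [[0.258, 0.966, 0.002], [0.966, -0.258, -0.001], [-0.0, 0.002, -1.0]]
force: [-1.2, 0.4, 7.4]
finger_gap: 0.0172
grip_force: 51.0
```

>>> {"api": "jog_arm", "payload": {
  "plan": [
    {"jaw": 1, "x": 0, "y": 0, "z": 0, "wx": 0, "wy": 0, "wz": 0},
    {"jaw": 1, "x": 0, "y": 0, "z": 0, "wx": 0, "wy": 0, "wz": 0},
    {"jaw": 1, "x": 0, "y": 0, "z": 0, "wx": 0, "wy": 0, "wz": 0},
    {"jaw": 1, "x": -2, "y": 0, "z": 0, "wx": 0, "wy": 0, "wz": 0},
    {"jaw": 1, "x": -4, "y": 0, "z": 0, "wx": 0, "wy": 0, "wz": 0},
    {"jaw": 1, "x": -7, "y": 0, "z": 0, "wx": 0, "wy": 0, "wz": 0},
    {"jaw": 1, "x": -10, "y": 0, "z": 0, "wx": 0, "wy": 0, "wz": 0},
    {"jaw": 1, "x": -10, "y": 0, "z": 0, "wx": 0, "wy": 0, "wz": 0},
    {"jaw": 1, "x": -10, "y": 0, "z": 0, "wx": 0, "wy": 0, "wz": 0}
  ]
}}

```text
time_s: 17.73
ee_pos: [0.5678, -0.2698, 0.0722]
tool_rot: [[0.258, 0.966, 0.002], [0.966, -0.258, 0.0], [0.001, 0.002, -1.0]]
force: [0.7, 3.2, 6.5]
finger_gap: 0.0174
grip_force: 51.0
```

>>> {"api": "jog_arm", "payload": {
  "plan": [
    {"jaw": 1, "x": -4, "y": 0, "z": 0, "wx": 0, "wy": 0, "wz": 0},
    {"jaw": 1, "x": -8, "y": 0, "z": -1, "wx": 0, "wy": 0, "wz": 0},
    {"jaw": 1, "x": -12, "y": 0, "z": -1, "wx": 0, "wy": 0, "wz": 0},
    {"jaw": 1, "x": -16, "y": 0, "z": -1, "wx": 0, "wy": 0, "wz": 0},
    {"jaw": 1, "x": -20, "y": 0, "z": -1, "wx": 0, "wy": 0, "wz": 0},
    {"jaw": 1, "x": -24, "y": 0, "z": -1, "wx": 0, "wy": 0, "wz": 0},
    {"jaw": 1, "x": -28, "y": 0, "z": -1, "wx": 0, "wy": 0, "wz": 0},
    {"jaw": 1, "x": -32, "y": 0, "z": -1, "wx": 0, "wy": 0, "wz": 0},
    {"jaw": 1, "x": -35, "y": 0, "z": -1, "wx": 0, "wy": 0, "wz": 0},
    {"jaw": 1, "x": -35, "y": 0, "z": -1, "wx": 0, "wy": 0, "wz": 0}
  ]
}}

```text
time_s: 18.57
ee_pos: [0.5581, -0.3037, 0.0723]
tool_rot: [[0.258, 0.966, 0.0], [0.966, -0.258, 0.001], [0.001, 0.0, -1.0]]
force: [2.8, 5.6, -1.5]
finger_gap: 0.0175
grip_force: 49.9
```

```bash
cat > k.py <<'E'
from h import *
import sys
d=np.array([-.258,-.966]); n=np.array([.966,-.258]); o=np.array([.6134,-.0948])
for _ in range(3): snap('scene')
for c in ['wrist','side','scene']:
    p=snap(c); find(p,['mouth','handle','eye'])
    W=cloud(p).reshape(-1,3); a=(W[:,:2]-o)@d; b=(W[:,:2]-o)@n
    m=(abs(b)<.008)&(a>.04)&(a<.2)&(W[:,2]>.066)&(W[:,2]<.076)
    if m.sum()>20:
        k=np.polyfit(a[m],W[m,2],1); print(c,m.sum(),'slope',k[0],'tube top a',np.percentile(a[m],[1,50,97,99,100]))
    if c=='wrist': cv2.imwrite('pics/%s.png'%sys.argv[1],p['image'][:,:,::-1])
s=robot.get_state();e=s['ee_pos'];print(s['time_s'],e,'a,b',(e[:2]-o)@d,(e[:2]-o)@n,s['force'],s['grip_force'])
E
python3 k.py k1
```

```text
pinpoint mouth [(0.76, [0.5751, -0.2351, 0.0554])]
pinpoint handle [(0.91, [0.5615, -0.2995, 0.065])]
pinpoint eye []
wrist 5668 slope -0.011871257045423429 tube top a [0.107  0.1267 0.1966 0.197  0.198 ]
pinpoint mouth [(0.44, [0.5774, -0.2336, 0.0611])]
pinpoint handle [(0.46, [0.5582, -0.3004, 0.0687])]
pinpoint eye []
pinpoint mouth [(0.71, [0.575, -0.2357, 0.0574]), (0.19, [0.6047, -0.0913, 0.0925])]
pinpoint handle [(0.44, [0.5552, -0.3016, 0.0664])]
pinpoint eye [(0.67, [0.6098, -0.1035, 0.0584])]
scene 92 slope -0.003402742591829136 tube top a [0.0411 0.0939 0.145  0.1469 0.1478]
19.3167 [ 0.5583 -0.303   0.0722] a,b 0.21538145877153725 0.0005160547217927941 [ 1.2244  7.2919 -0.9753] 49.91762459278107
```

View pics/k1.png

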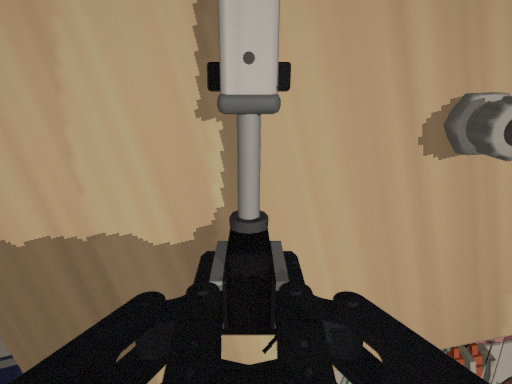

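The picture shows the rod out between the mouth (249, 113 px) and the handle's collar (249, 215), with the ring still hidden. That's an estimated 43–44 mm out at 7.4 N. Drawing on by 16 mm.

>>> {"api": "jog_arm", "payload": {
  "plan": [
    {"jaw": 1, "x": -3, "y": 0, "z": 0, "wx": 0, "wy": 0, "wz": 0},
    {"jaw": 1, "x": -6, "y": 0, "z": 0, "wx": 0, "wy": 0, "wz": 0},
    {"jaw": 1, "x": -9, "y": 0, "z": 0, "wx": 0, "wy": 0, "wz": 0},
    {"jaw": 1, "x": -12, "y": 0, "z": 0, "wx": 0, "wy": 0, "wz": 0},
    {"jaw": 1, "x": -14, "y": 0, "z": 0, "wx": 0, "wy": 0, "wz": 0},
    {"jaw": 1, "x": -16, "y": 0, "z": 0, "wx": 0, "wy": 0, "wz": 0},
    {"jaw": 1, "x": -16, "y": 0, "z": 0, "wx": 0, "wy": 0, "wz": 0},
    {"jaw": 1, "x": -16, "y": 0, "z": 0, "wx": 0, "wy": 0, "wz": 0}
  ]
}}

```text
time_s: 19.98
ee_pos: [0.5543, -0.3184, 0.0722]
tool_rot: [[0.257, 0.966, 0.0], [0.966, -0.257, 0.001], [0.002, 0.0, -1.0]]
force: [2.2, 6.8, -1.3]
finger_gap: 0.0174
grip_force: 50.0
```

```bash
python3 k.py k2; python3 -c "
import cv2;i=cv2.imread('pics/k2.png');cv2.imwrite('pics/k3.png',cv2.resize(i[40:240,170:330],None,fx=3,fy=3,interpolation=cv2.INTER_CUBIC))"
```

```text
pinpoint mouth [(0.61, [0.5764, -0.2366, 0.0528])]
pinpoint handle [(0.87, [0.5574, -0.3129, 0.0677])]
pinpoint eye [(0.25, [0.6763, -0.2682, 0.0427])]
wrist 3241 slope 0.005222382842721289 tube top a [0.1225 0.1334 0.1446 0.1452 0.1982]
pinpoint mouth []
pinpoint handle [(0.57, [0.5548, -0.3151, 0.0669]), (0.44, [0.5626, -0.2135, 0.0013])]
pinpoint eye []
pinpoint mouth [(0.96, [0.5776, -0.2358, 0.0599]), (0.25, [0.6049, -0.0899, 0.0908])]
pinpoint handle [(0.51, [0.5523, -0.3188, 0.0701])]
pinpoint eye [(0.69, [0.6095, -0.1016, 0.0583])]
scene 92 slope -0.0062369709313628095 tube top a [0.043  0.0949 0.1436 0.1474 0.1474]
20.7333 [ 0.5543 -0.3182  0.0722] a,b 0.23107602207697986 0.0005626357181769265 [ 2.05    6.7746 -0.8304] 50.02117216587067
```

View pics/k3.png

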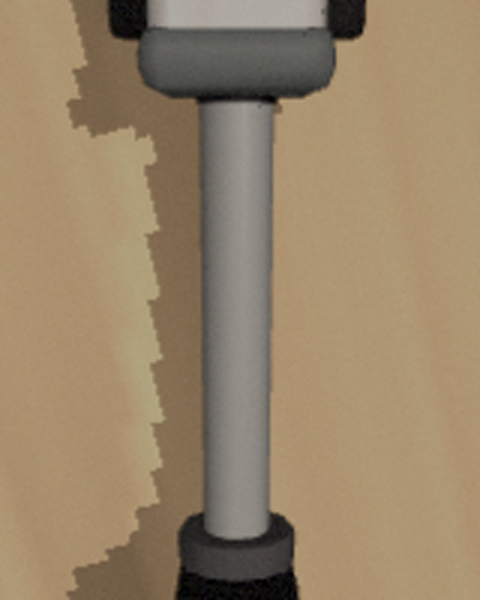

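The crop shows the ring's dark edge just emerging at the mouth (235, 98). The TCP arithmetic gives about 59 mm. One more millimetre, then hold and hand in.

>>> {"api": "jog_arm", "payload": {
  "plan": [
    {"jaw": 1, "x": -1, "y": 0, "z": 0, "wx": 0, "wy": 0, "wz": 0},
    {"jaw": 1, "x": -1, "y": 0, "z": 0, "wx": 0, "wy": 0, "wz": 0},
    {"jaw": 1, "x": -1, "y": 0, "z": 0, "wx": 0, "wy": 0, "wz": 0},
    {"jaw": 1, "x": -1, "y": 0, "z": 0, "wx": 0, "wy": 0, "wz": 0},
    {"jaw": 1, "x": -1, "y": 0, "z": 0, "wx": 0, "wy": 0, "wz": 0},
    {"jaw": 1, "x": -1, "y": 0, "z": 0, "wx": 0, "wy": 0, "wz": 0}
  ]
}}

```text
time_s: 21.23
ee_pos: [0.554, -0.3192, 0.0721]
tool_rot: [[0.257, 0.966, 0.0], [0.966, -0.257, 0.002], [0.002, -0.0, -1.0]]
force: [2.6, 7.8, -1.6]
finger_gap: 0.0172
grip_force: 50.0
```

```bash
python3 -c "
from h import *
s=robot.get_state();print(s['time_s'],s['ee_pos'],s['force'],s['grip_force'])
print(order.sign_off())"
```

```text
21.2333 [ 0.554  -0.3192  0.0721] [ 2.5753  7.7737 -1.5984] 49.998908042907715
the job is handed in; nothing more can be done
None
```

I handed the job in at 21.2 s, with the eye on the post, the gauge flat, and the gripper holding the rod about 60 mm out at roughly 8 N; the hand-in returned no verdict, so I can't confirm a pass.

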